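# Clear the assembly vise and put the setting blocks away

## Task

Clear the assembly station after a job. First swing the brace that lies over the vise fully out, until it clicks into its parked position and stays there; then slide the vise jaw all the way open; then lift the finished red housing out and stand it upright in the blue tray. Also put every steel setting block on the bench flat into its own nest, the one whose size and picture card match it (at any time; how many there are varies), and leave the brace parked, the jaw open and the bottle, screwdriver and grey bin undisturbed.

Things in the scene. Friction and masses are not known exactly. Their poses are not given: they have to be found in the camera images.
- vise: Fixed grey assembly vise. Origin on the bench under the middle of the jaws' gap, x along the jaw slide (away from the robot at yaw 0), z up. Bed 280 x 110 mm, x -165 to +115 mm, top at z 30 mm. Fixed jaw: x 35 to 70 mm, 100 mm wide, top at z 75. Brace pivot post at x 90, y 0; a dark 18 mm square detent post, 115 mm tall, at x 107, y 56.
- jaw (a joint): Moving vise jaw, dark steel, 100 mm wide, top at z 75 mm, face at x -56 in the vise frame when 0; its 8 mm thick lip reaches 10 mm over the housing's base flange. In m: near 0 closed on the housing, 0.036 fully open; opens along -x of the vise (towards the robot). About 4 N of friction; stays where it is left.
- jaw_handle (a point): Point on the axis of the jaw's black upright handle, 10 mm below its top. The handle is a post of 22 mm diameter, its top 115 mm above the bench, free down to the slide at 55 mm; its axis is 25 mm from the jaw's back. Moves with the jaw.
- brace (a joint): Hinged aluminium brace, a level bar 26 mm wide, 106 to 120 mm above the bench, on an upright hinge. In rad: near 0 it lies along the vise over the housing; it grows as the bar swings anticlockwise seen from above, to the vise's -y side, up to the stop at 1.6. A sprung ball resists from about 1.0 to 1.28 (a few N at the knob), then draws it home to 1.6 and holds it.
- brace_knob (a point): Point on the axis of the brace's black upright knob, 17 mm below its top. The knob is a post of 24 mm diameter standing 46 mm above the bar (top 166 mm above the bench), 108 mm from the hinge axis. Moves with the brace.
- brace_hinge (a point): Point on the brace's upright hinge axis, 113 mm above the bench.
- housing: Finished red housing, 0.5 kg, 70 mm tall: base flange 90 (x) x 66 (y) x 15 mm with an upper block 56 (x) x 50 (y) x 55 mm on it. Origin: centre of the underside, z up. Starts in the vise on the bed, x along the slide, its flange between the jaws.
- tray: Fixed blue tray for finished parts, 150 (x) x 130 (y) x 22 mm outside, 4 mm walls and floor. Origin: centre of the underside, on the bench.
- bar_mid (a point): Middle of the steel setting block that is a plain square bar, 90 x 30 x 30 mm (15 mm above what it lies on); x along its length; any long face may be up. Absent in some starts (state None).
- step: Steel setting block with a step: 90 x 48 mm; the half at -x is 40 mm high, the half at +x 20 mm. Origin: centre of the underside; x along its length, z up. Absent in some starts (state None).
- channel: Steel setting block with a wide open groove along its top: 64 x 50 x 36 mm, groove 24 mm wide and 18 mm deep along x. Origin: centre of the underside; x along its length, z up. Absent in some starts (state None).
- bridge: Steel setting block like an arch: 70 x 36 x 40 mm, an opening 30 mm wide and 24 mm high passing through underneath along y. Origin: centre of the underside; x along its length, z up. Absent in some starts (state None).
- disc: Steel setting block, a round disc 60 mm in diameter and 34 mm high. Origin: centre of the underside; z up. Absent in some starts (state None).
- nest_bar: Fixed grey storage nest, a shallow rectangle 100 x 40 mm inside (x, y), 5 mm walls 10 mm high, black floor 5 mm above the bench. At its far (+x) end a flat white card, 28 x 50 mm, 6 mm high, shows the black outline of its block (a narrow bar). Origin: centre of the underside, on the bench; x along the 100 mm side.
- nest_step: Fixed grey storage nest, a shallow rectangle 100 x 58 mm inside (x, y), 5 mm walls 10 mm high, black floor 5 mm above the bench. At its far (+x) end a flat white card, 28 x 50 mm, 6 mm high, shows the black outline of its block (a step). Origin: centre of the underside, on the bench; x along the 100 mm side.
- nest_channel: Fixed grey storage nest, a shallow rectangle 74 x 60 mm inside (x, y), 5 mm walls 10 mm high, black floor 5 mm above the bench. At its far (+x) end a flat white card, 28 x 50 mm, 6 mm high, shows the black outline of its block (a U). Origin: centre of the underside, on the bench; x along the 74 mm side.
- nest_bridge: Fixed grey storage nest, a shallow rectangle 80 x 46 mm inside (x, y), 5 mm walls 10 mm high, black floor 5 mm above the bench. At its far (+x) end a flat white card, 28 x 50 mm, 6 mm high, shows the black outline of its block (an arch). Origin: centre of the underside, on the bench; x along the 80 mm side.
- nest_disc: Fixed grey storage nest, a shallow round dish 70 mm across inside, 5 mm walls 10 mm high, black floor 5 mm above the bench. At its far (+x) end a flat white card, 28 x 50 mm, 6 mm high, shows the black outline of its block (a round dot). Origin: centre of the underside, on the bench; x along the direction of the card.
- bottle: Bystander: red bottle with a white label and black cap, 44 mm in diameter, 120 mm tall, left of the vise. Origin: centre of its underside.
- driver: Bystander: black-handled screwdriver lying on the bench beyond the nests.
- bin: Bystander: small open grey bin 90 x 130 x 60 mm beyond the tray. Origin: centre of its underside.

How it is judged (in metres and radians):
On the way, in this order (a step that is already met when the one before it is completed fails the run):
1. the brace is swung out and seated in its parked detent (over 1.5 rad) (value of joint brace above 1.5 rad), for 0.3 s.
2. with the brace parked, the jaw is slid open (over 30 mm) (value of joint brace above 1.5 rad and value of joint jaw above 0.03 m), for 0.2 s.
3. the housing stands upright in the tray (x of housing in the frame of tray between -0.06 and 0.06 m and y of housing in the frame of tray between -0.05 and 0.05 m and z of housing in the frame of tray below 0.01 m and angle between housing's own z axis and vertical below 0.12 rad and linear speed of housing below 0.03 m/s), for 0.2 s.
At the end, for the whole second after the job is handed in: The brace is seated (over 1.5 rad), the jaw open over 30 mm, the housing upright on the tray's floor, and every setting block present lies flat on the floor of its own nest (within 10 mm of its centre, long side within 0.2 rad of the nest's), all at rest (all of step 2 and all of step 3 and horizontal distance between bar_mid and nest_bar below 0.01 m and z of bar_mid in the frame of nest_bar between 0.016 and 0.024 m and angle between the x axis of bar_mid and the x axis of nest_bar, either way round below 0.2 rad and horizontal distance between step and nest_step below 0.01 m and z of step in the frame of nest_step between 0.001 and 0.009 m and linear speed of each of step, channel, bridge, disc below 0.03 m/s and angle between each of step, channel, bridge, disc's own z axis and vertical below 0.12 rad and angle between the x axis of step and the x axis of nest_step, either way round below 0.2 rad and horizontal distance between channel and nest_channel below 0.01 m and z of channel in the frame of nest_channel between 0.001 and 0.009 m and angle between the x axis of channel and the x axis of nest_channel, either way round below 0.2 rad and horizontal distance between bridge and nest_bridge below 0.01 m and z of bridge in the frame of nest_bridge between 0.001 and 0.009 m and angle between the x axis of bridge and the x axis of nest_bridge, either way round below 0.2 rad and horizontal distance between disc and nest_disc below 0.01 m and z of disc in the frame of nest_disc between 0.001 and 0.009 m); the robot touches nothing.
It fails at once if the bottle, the screwdriver or the bin is shifted more than 30 mm (distance of any of bottle, driver, bin from where it was at the start of the episode above 0.03 m).
Of bar, step, channel, bridge, disc only 3 to 5 are there at a start; the rules pass over those that are not, and their reading is None.
At some moment in a run one of bar, step, channel, bridge, disc may be knocked a few centimetres aside while the robot is not near it.
Once in a run the grip may slacken for a moment while it holds something.
It also fails if it takes over 208 s, if anything falls off the work surface, if the arm or the gripper's body presses on something with over 40 N, if the wrist force passes 120 N, or if a joint passes its speed limit or range.

## Robot

A 6-joint arm with a two-finger parallel gripper is mounted at the origin on the work surface. World frame = base frame: x ahead of the robot, y to its left, z up, the work surface at z = 0. Lengths are in mm, angles in rad, forces in N, time in s.
With the tool pointing down it reaches from about 275 to 975 mm from the base axis. Payload 8.4 kg.
Tool frame: the origin (TCP) lies midway between the tips of the shut fingers; the grasp point (between the pads) lies 19 mm behind it (bot.grip_point_offset is the distance from the TCP to the grasp point, in mm); y points along the fingers, z is the direction in which the jaws open and shut, and the axes are right-handed (so a half turn about y gives the same grasp; the last joint's range is limited). The gripper opens to 92 mm and grips with 3 to 60 N. Pads are 20 mm wide; open, the fingers measure 128 mm over their backs; the gripper's body (75 mm by 189 mm) begins 69 mm behind the grasp point.
Start: joints at [1.315, 0.353, 1.633, -0, 1.155, -0.002], TCP at [156.926, 604.981, 214.583] pointing down, gripper open.
Joint ranges: [-2.63, 2.63], [-0.92, 2.1], [0.06, 2.66], [-1.3, 4.44], [0, 2.69], [-3.02, 3.02]. Speed limits (rad/s): [2.22, 2.22, 2.79, 3.14, 3.14, 3.14].

## Interface

Orientations are given as a rotation vector (axis times angle).
In Python, from plant import bot, fingers, telemetry, capture, camera_model, ticket, spotter gives the robot as it stands. Calls block until the motion is done:
- bot.goto(position, orientation): joint-space move of the TCP to a pose.
- bot.movel(position, v=150, rot=None): straight line of the TCP; rot=None keeps the orientation; v is the mean speed in mm/s.
- bot.goto_joints(angles): joint-space move.
- fingers.grip(opening, strength=None): opening from 0.0 (shut) to 1.0 (fully open); strength is the grip in N (None keeps the last); returns when the fingers have stopped.
- bot.wait(seconds).
- bot.solve_ik(position, orientation): joint angles nearest the present ones, or None.
- telemetry.get_obs(): the state.
- capture(name): name is "side" or "top" or "wrist"; returns (picture, depth): 480x640x3 uint8, red, green, blue; 480x640 float32, mm along the optical axis (not along the pixel's ray), 0 where there is no reading.
- camera_model(name): a dict with "mtx" (3x3 intrinsics, pixels), "R" (3x3) and "t" (3): a world point X has camera coordinates R X + t. Camera axes: x right, y down, z forward; pixel columns grow to the right and rows downward; lengths in mm; the calibration is good to about 2 mm. A picture is of the moment at which its call begins: read the wrist's pose just before it. camera_model takes no time and is no camera call; for the wrist camera it gives the pose at the moment of the call.
A pose or a line that the arm cannot do raises bot.PlanningError and nothing moves.
- ticket.hand_in(): hands the job in, once; it reports no verdict.
Trained networks look in the newest picture that a camera, given by its name, has taken for a name from the list of things; names that differ only in an ending like _2 or _b are one class to them, and where a whole thing is asked for, a point or a joint stands for the part that bears it (a point fixed in the world has none). Each returns a list of dicts, best first, with "score" (0 to 1); they miss things now and then, are a little off and sometimes report something else, mostly with a low value. They report only what shows in the picture. A call takes as long as a camera call.
- spotter.spot_in(thing, camera): "centre" ([column, row] as shares, 0 to 1, of the picture: columns of its width, rows of its height, amid what is visible of it).
- spotter.masks_of(thing, camera): "mask" (480x640 bool, what is visible of it) and "centre" ([column, row] as shares, 0 to 1, of the picture: columns of its width, rows of its height, amid what is visible of it).
The state is a dict: "t": time; "q": joint angles; "dq": joint speeds; "tau": joint torques, N m; "eef_pos": TCP position; "eef_rot": TCP orientation; "force": force on the tool from outside, world axes, zero at the start; "moment": the same for the moment, N m; "width": opening from 0.0 (shut) to 1.0 (fully open).
Only numpy, scipy, OpenCV 4.12 (cv2) and the standard library are available. Lean on these libraries where they do the work, as an engineer would, in place of code of your own. Each camera call takes 0.05 s, during which the arm holds its last target.

## Working session

There is one attempt and no reset: what is moved stays moved. The work goes in short steps, each a Python script; the robot and the scene stay as the last script left them, time stands still between calls to the robot, and variables do not carry over. Pictures are saved under pics/ and viewed, and the job is handed in when it is done.

```bash
ls; mkdir -p pics; python3 - <<'E'
from plant import bot, fingers, telemetry, capture, camera_model, ticket, spotter
import cv2
o=telemetry.get_obs()
print({k:o[k] for k in ('t','eef_pos','eef_rot','force','width')}, bot.grip_point_offset)
for c in ('side','top','wrist'):
    m=camera_model(c); print(c,m['mtx'].round(1).tolist() if hasattr(m['mtx'],'round') else m['mtx'],m['R'],m['t'])
    p,d=capture(c); cv2.imwrite(f'pics/a_{c}.png',cv2.cvtColor(p,cv2.COLOR_RGB2BGR))
E
```

```text
pics
{'t': 0.0, 'eef_pos': array([156.80242627, 604.51782997, 213.88167228]), 'eef_rot': array([-1.5629219 ,  0.19940551, -0.19913396]), 'force': array([ 0.43688406,  0.39877335, -0.35570166]), 'width': 1.0017745719052253} 18.700000000000003
side [[471.0, 0.0, 311.1], [0.0, 471.0, 236.9], [0.0, 0.0, 1.0]] [[-0.99975854 -0.01513027 -0.01593518]
 [-0.00107248  0.7579183  -0.65234861]
 [ 0.02194778 -0.652174   -0.75775152]] [ 561.74752623   45.84784386 1203.6299948 ]
top [[558.8, 0.0, 324.6], [0.0, 558.8, 235.2], [0.0, 0.0, 1.0]] [[ 0.00420026 -0.9999452  -0.00958964]
 [-0.98545873 -0.00251008 -0.16989642]
 [ 0.16986304  0.0101638  -0.98541527]] [  29.54130763  581.4891717  1333.67353024]
wrist [[407.2, 0.0, 322.7], [0.0, 407.2, 238.5], [0.0, 0.0, 1.0]] [[ 2.49766172e-01  9.68306045e-01  5.12792949e-04]
 [ 9.27476061e-01 -2.39386524e-01  2.87197229e-01]
 [ 2.78217568e-01 -7.12565493e-02 -9.57871332e-01]] [-624.97224739  -33.88692711  391.2352164 ]
```

View pics/a_top.png

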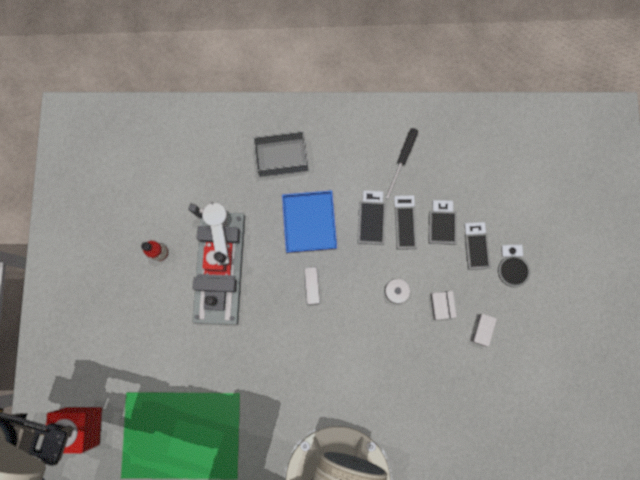

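View pics/a_side.png

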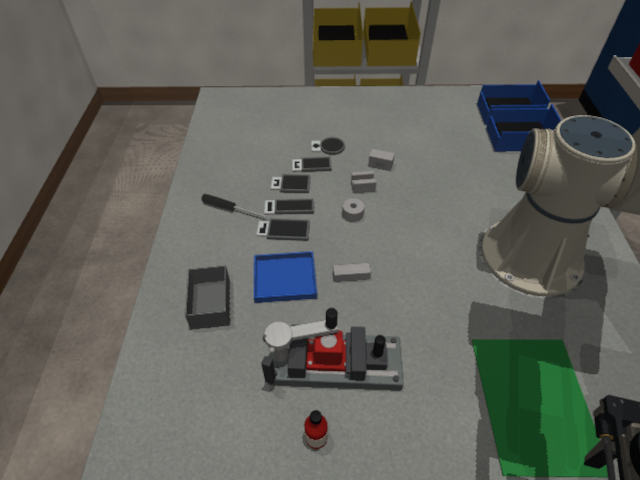

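View pics/a_wrist.png

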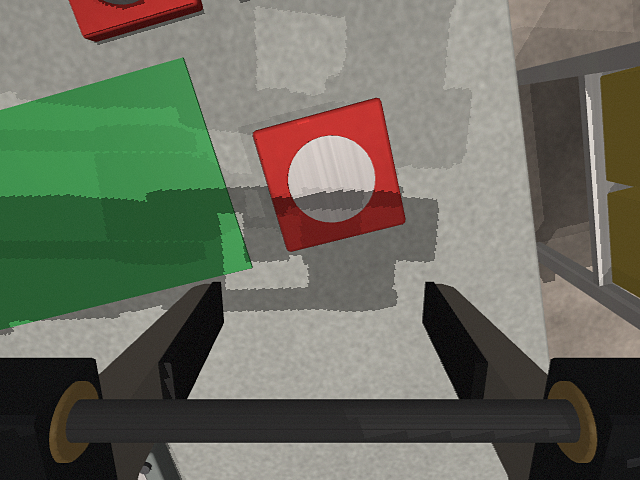

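```bash
cat > h.py <<'E'
from plant import bot, fingers, telemetry, capture, camera_model, ticket, spotter
import cv2, numpy as np
from scipy.spatial.transform import Rotation as Ro
def down(yaw):
    # tool y down, jaw axis z at world angle yaw
    z=np.array([np.cos(yaw),np.sin(yaw),0]); y=np.array([0,0,-1.]); x=np.cross(y,z)
    return Ro.from_matrix(np.c_[x,y,z]).as_rotvec()
def cloud(d,m):
    # world XYZ per pixel, given camera model
    v,u=np.mgrid[0:480,0:640]; K=m['mtx']
    pc=np.stack([(u-K[0][2])/K[0][0]*d,(v-K[1][2])/K[1][1]*d,d],-1)
    return (pc-np.array(m['t']))@np.array(m['R'])
def proj(X,m):
    p=np.asarray(X,float)@np.array(m['R']).T+m['t']; q=p@np.array(m['mtx']).T; return q[...,:2]/q[...,2:]
def save(p,name): cv2.imwrite(f'pics/{name}.png',cv2.cvtColor(p,cv2.COLOR_RGB2BGR))
def look(cam,name=None):
    m=camera_model(cam); p,d=capture(cam)
    if name: save(p,name)
    return p,d,m
def rect(P):
    (c,wh,a)=cv2.minAreaRect(P[:,:2].astype(np.float32)); 
    if wh[0]<wh[1]: wh=wh[::-1]; a+=90
    a=(a+90)%180-90
    return np.round(c,1),np.round(wh,1),round(np.deg2rad(a),3)
def obs(*ks):
    o=telemetry.get_obs(); return {k:np.round(o[k],3) for k in (ks or ('t','eef_pos','force','width'))}
E
python3 - <<'E'
from h import *
o=telemetry.get_obs();M=Ro.from_rotvec(o['eef_rot']).as_matrix();print(M.round(2))
p,d,m=look('top'); W=cloud(d,m)
np.savez('top0.npz',p=p,d=d)
T='vise jaw jaw_handle brace brace_knob housing tray bar_mid step channel bridge disc nest_bar nest_step nest_channel nest_bridge nest_disc bottle driver bin'.split()
for t in T:
    for r in spotter.masks_of(t,'top')[:2]:
        k=r['mask']&(d>0); P=W[k]
        if len(P)<4: print(t,r['score'],'few');continue
        zt=np.percentile(P[:,2],90)
        Q=P[P[:,2]>zt-8]
        print(t,round(r['score'],2),np.round(np.array(r['centre'])*[640,480]),'n',len(P),'med',np.median(P,0).round(),'z90',zt.round(),'rect',rect(P),'top',rect(Q))
print(obs())
E
```

```text
[[ 0.97 -0.    0.25]
 [-0.25 -0.    0.97]
 [-0.   -1.   -0.  ]]
vise 0.87 [218. 266.] n 4549 med [498. 284.  56.] z90 121.0 rect (array([506.2, 296.3]), array([281.3, 119.6]), np.float64(0.011)) top (array([533.3, 290.5]), array([242.4,  85.9]), np.float64(0.212))
jaw 0.96 [214. 287.] n 1128 med [448. 295.  71.] z90 80.0 rect (array([440.5, 308.9]), array([120.3,  85.2]), np.float64(1.538)) top (array([439.4, 299.8]), array([99.6, 66.2]), np.float64(1.531))
jaw 0.59 [218. 276.] n 4677 med [497. 284.  55.] z90 121.0 rect (array([519.2, 301.9]), array([310.1, 125. ]), np.float64(-0.018)) top (array([534.1, 290.7]), array([244.1,  85.9]), np.float64(0.212))
jaw_handle 0.6 [215. 286.] n 1129 med [448. 295.  71.] z90 80.0 rect (array([441.4, 301.1]), array([104. ,  87.1]), np.float64(1.524)) top (array([439.4, 299.7]), array([99.4, 66.2]), np.float64(1.531))
jaw_handle 0.46 [217. 227.] n 903 med [587. 281. 121.] z90 157.0 rect (array([573.2, 288.1]), array([147.7,  51.7]), np.float64(0.075)) top (array([513. , 270.9]), array([22.9, 22.1]), np.float64(-0.276))
brace 0.73 [214. 225.] n 912 
[... 3092 characters left out ...]
  78.] z90 118.0 rect (array([538.9, 462.5]), array([65.3, 43. ]), np.float64(-1.286)) top (array([543., 453.]), array([20.7, 19.6]), np.float64(1.552))
driver 0.59 [407. 149.] n 424 med [ 813. -177.   22.] z90 27.0 rect (array([ 776. , -165.8]), array([193.1,  28.2]), np.float64(-0.356)) top (array([ 783.6, -167.9]), array([177.4,  22.8]), np.float64(-0.362))
bin 0.89 [278. 153.] n 2104 med [805. 149.   5.] z90 55.0 rect (array([806.7, 151.4]), array([138.3, 115.4]), np.float64(-1.445)) top (array([796.8, 146.1]), array([130.2,  94.5]), np.float64(-1.445))
{'t': np.float64(1.2), 'eef_pos': array([156.921, 604.98 , 214.59 ]), 'force': array([0.224, 0.312, 0.367]), 'width': np.float64(1.003)}
```

```bash
cat >> h.py <<'E'
def campose():
    m=camera_model('wrist'); o=telemetry.get_obs(); T=Ro.from_rotvec(o['eef_rot']).as_matrix()
    C=-np.array(m['R']).T@m['t']; return T.T@(C-o['eef_pos']), T.T@np.array(m['R']).T
E
python3 - <<'E'
from h import *
c,R=campose(); print(c.round(1),R.round(3))
# bed yaw from top cloud
f=np.load('top0.npz'); m=camera_model('top'); W=cloud(f['d'],m)
# yaw options
for yaw in (0,np.pi/2,-np.pi/2,np.pi):
    for P in ((500,290,400),(500,290,126),(600,-350,60)):
        q=bot.solve_ik(P,down(yaw)); print(round(yaw,2),P,None if q is None else np.round(q,2))
E
```

```text
[-8.070e+01 -1.709e+02 -1.000e-01] [[-0.001  0.958  0.287]
 [-0.002 -0.287  0.958]
 [ 1.     0.001  0.002]]
0 (500, 290, 400) [0.52 0.16 1.49 0.   1.5  0.52]
0 (500, 290, 126) [ 0.52  0.38  1.81 -0.    0.95  0.52]
0 (600, -350, 60) [-0.53  0.62  1.58  0.    0.94 -0.53]
1.57 (500, 290, 400) [ 0.52  0.16  1.49  0.    1.5  -1.05]
1.57 (500, 290, 126) [ 0.52  0.38  1.81  0.    0.95 -1.05]
1.57 (600, -350, 60) [-0.53  0.62  1.58  0.    0.94 -2.1 ]
-1.57 (500, 290, 400) [ 0.52  0.16  1.49 -0.    1.5   2.09]
-1.57 (500, 290, 126) [ 0.52  0.38  1.81 -0.    0.95  2.09]
-1.57 (600, -350, 60) [-0.53  0.62  1.58 -0.    0.94  1.04]
3.14 (500, 290, 400) [ 0.52  0.16  1.49 -0.    1.5  -2.62]
3.14 (500, 290, 126) [ 0.52  0.38  1.81 -0.    0.95 -2.62]
3.14 (600, -350, 60) [-0.53  0.62  1.58 -0.    0.94  2.61]
```

```bash
python3 - <<'E'
from h import *
bot.goto((520,290,330),down(-np.pi/2))
print(obs())
p,d,m=look('wrist','b_w'); W=cloud(d,m); np.savez('w1.npz',p=p,d=d,R=m['R'],t=m['t'],mtx=m['mtx'])
for t in ('brace_knob','brace','jaw_handle','jaw','housing'):
    for r in spotter.masks_of(t,'wrist')[:1]:
        k=r['mask']&(d>0); P=W[k]; zt=np.percentile(P[:,2],95)
        print(t,round(r['score'],2),np.round(np.array(r['centre'])*[640,480]),zt.round(), 'top',rect(P[P[:,2]>zt-6]))
for nm,(a,b) in {'knob':(160,172),'bar':(115,125),'handle':(108,119),'jaws':(70,79),'hous':(95,105),'bed':(26,34)}.items():
    k=(W[...,2]>a)&(W[...,2]<b)&(d>0)&(abs(W[...,0]-520)<200)&(abs(W[...,1]-290)<90)
    n,lab,st,ce=cv2.connectedComponentsWithStats(k.astype(np.uint8))
    for i in range(1,n):
        if st[i,4]>150: print(nm,st[i,4],rect(W[lab==i]),ce[i].round(),W[lab==i][:,2].mean().round(1))
E
```

```text
{'t': np.float64(3.008), 'eef_pos': array([519.673, 290.475, 329.793]), 'force': array([ 0.001,  0.116, -0.382]), 'width': np.float64(1.001)}
brace 0.92 [325. 120.] 166.0 top (array([516.6, 273. ]), array([23. , 22.6]), np.float64(1.563))
jaw_handle 0.89 [312. 254.] 115.0 top (array([420.7, 302.6]), array([20.4, 19.8]), np.float64(-0.147))
jaw 0.72 [310. 253.] 115.0 top (array([459.9, 291.6]), array([102.1,  20.7]), np.float64(-0.267))
housing 0.75 [306. 188.] 102.0 top (array([525.2, 304.2]), array([64.7, 40.8]), np.float64(0.019))
knob 600 (array([516.6, 273. ]), array([23. , 22.6]), np.float64(1.563)) [343. 221.] 166.2
bar 5703 (array([583.9, 282.4]), array([140.1,  58.5]), np.float64(0.373)) [322. 119.] 121.8
bar 344 (array([640.2, 350.3]), array([17.7, 17.4]), np.float64(-0.321)) [256.  70.] 116.0
bar 201 (array([420.7, 302.3]), array([19.2, 18.7]), np.float64(0.78)) [311. 300.] 115.8
handle 467 (array([640.3, 350.2]), array([18.1, 18.1]), np.float64(-0.329)) [256.  71.] 115.4
handle 344 (array([420.7, 302.4]), array([20.7, 20.6]), np.float64(1.339)) [311. 298.] 114.8
jaws 1484 
[... 199 characters left out ...]
.1]), array([100.1,  30.9]), np.float64(1.54)) [313. 250.] 75.4
hous 1908 (array([521.4, 303.1]), array([56.6, 41.1]), np.float64(-0.024)) [308. 201.] 100.9
bed 855 (array([622.9, 255.9]), array([45.4, 31.5]), np.float64(-0.065)) [357.  98.] 30.6
bed 512 (array([617.7, 336.2]), array([29., 29.]), np.float64(0.003)) [279. 103.] 30.8
bed 1341 (array([514.7, 343.4]), array([100.1,  21.1]), np.float64(-0.036)) [277. 187.] 30.9
bed 872 (array([511.6, 254.5]), array([103.8,  20.6]), np.float64(-0.029)) [357. 183.] 30.5
bed 1133 (array([399.8, 333.9]), array([62.3, 48.6]), np.float64(-0.026)) [283. 286.] 30.8
bed 1147 (array([397.6, 272.2]), array([62.6, 49.3]), np.float64(-0.069)) [342. 288.] 30.8
```

View pics/b_w.png

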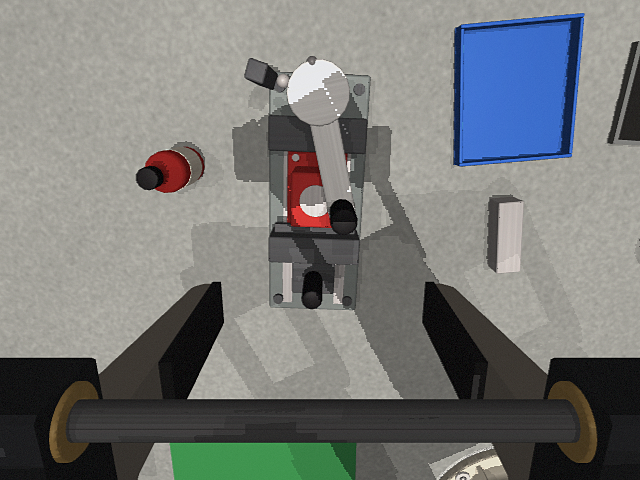

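```bash
python3 - <<'E'
from h import *
H=np.array([621.6,294.8]); r=107.6
def P(phi,z): return (*(H+r*np.array([np.cos(phi),np.sin(phi)])),z)
f0=np.pi+0.205
bot.goto(P(f0,200),down(f0-1.5*np.pi))
fingers.grip(0.6); bot.movel(P(f0,127),v=100)
print(obs())
fingers.grip(0.31,10); print(obs())
for phi in np.linspace(f0,np.pi+1.585,13)[1:]:
    bot.movel(P(phi,127),v=70,rot=down(phi-1.5*np.pi))
    print(round(phi-np.pi+.03,2),obs('t','force','eef_pos'))
fingers.grip(0.5); bot.wait(0.3); print(obs())
bot.movel(P(phi,260),v=150)
p,d,m=look('wrist','c_w');look('top','c_t')
E
```

```text
{'t': np.float64(5.467), 'eef_pos': array([516.644, 273.071, 127.462]), 'force': array([-0.002, -0.258, -0.757]), 'width': np.float64(0.596)}
{'t': np.float64(6.033), 'eef_pos': array([516.273, 272.933, 127.063]), 'force': array([-0.984, -0.235,  0.459]), 'width': np.float64(0.31)}
0.35 {'t': np.float64(6.358), 'force': array([-0.204,  0.018,  0.165]), 'eef_pos': array([519.516, 260.871, 127.016])}
0.47 {'t': np.float64(6.683), 'force': array([-0.371,  0.202,  0.103]), 'eef_pos': array([524.012, 249.646, 127.001])}
0.58 {'t': np.float64(7.008), 'force': array([-0.475,  0.101,  0.798]), 'eef_pos': array([529.753, 238.826, 126.98 ])}
0.7 {'t': np.float64(7.333), 'force': array([ 0.507, -1.236,  0.559]), 'eef_pos': array([536.778, 228.679, 126.964])}
0.81 {'t': np.float64(7.658), 'force': array([-0.308,  0.296, -0.264]), 'eef_pos': array([544.888, 219.394, 126.966])}
0.92 {'t': np.float64(7.983), 'force': array([-0.313, -0.842, -0.126]), 'eef_pos': array([553.993, 211.106, 126.946])}
1.04 {'t': np.float64(8.308), 'force': array([-0.357,  0.591, -0.463]), 'eef_pos': array([563.857, 203.913, 126.875])}
1.16 {'t': np.float64(8.633), 'force': array([ 1.034, -0.284, -0.026]), 'eef_pos': array([575.152, 197.807, 126.976])}
1.27 {'t': np.float64(8.958), 'force': array([ 2.407, -0.397,  0.835]), 'eef_pos': array([586.93 , 193.122, 127.141])}
1.39 {'t': np.float64(9.283), 'force': array([ 3.831, -0.882, -1.426]), 'eef_pos': array([598.891, 189.72 , 127.112])}
1.5 {'t': np.float64(9.608), 'force': array([ 3.055, -0.083, -0.501]), 'eef_pos': array([610.847, 187.828, 127.061])}
1.62 {'t': np.float64(9.933), 'force': array([ 0.666, -0.397, -0.381]), 'eef_pos': array([622.482, 187.217, 126.779])}
{'t': np.float64(10.683), 'eef_pos': array([623.157, 187.186, 127.009]), 'force': array([ 0.614,  0.628, -0.31 ]), 'width': np.float64(0.5)}
```

View pics/c_w.png

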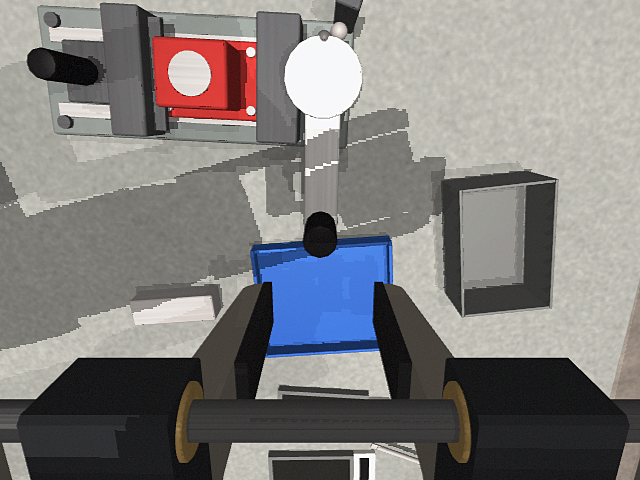

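View pics/c_t.png

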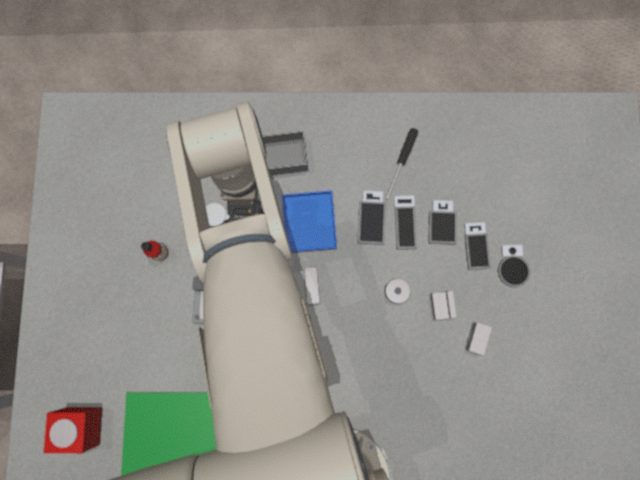

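```bash
python3 - <<'E'
from h import *
yaw=-0.03; u=np.array([np.cos(yaw),np.sin(yaw)])
A=np.array([420.7,302.4])
bot.goto((*A,215),down(yaw))
p,d,m=look('wrist','d_w'); W=cloud(d,m)
for nm,(a,b) in {'knob':(160,172),'handle':(108,119)}.items():
    k=(W[...,2]>a)&(W[...,2]<b)&(d>0)&(abs(W[...,0]-520)<200)&(abs(W[...,1]-270)<120)
    n,lab,st,ce=cv2.connectedComponentsWithStats(k.astype(np.uint8))
    for i in range(1,n):
        if st[i,4]>100: print(nm,st[i,4],rect(W[lab==i]),ce[i].round(),W[lab==i][:,2].mean().round(1))
fingers.grip(0.55); bot.movel((*A,82),v=120); print(obs())
fingers.grip(0.0,20); print(obs())
for s in (15,28,32,34,36,38,39.5):
    bot.movel((*(A-s*u),82),v=60); o=obs('force','eef_pos','t','width'); print(s,o)
    if o['force']@np.r_[u,0]>12: break
fingers.grip(0.55); bot.movel((*(A-s*u),215),v=200)
p,d,m=look('wrist','d_w2'); print(obs('t'))
E
```

```text
handle 263 (array([632.3, 350. ]), array([20.1,  9.3]), np.float64(-1.36)) [634. 160.] 112.3
handle 1844 (array([605.4, 269.4]), array([134.6,  36.9]), np.float64(1.353)) [584. 263.] 114.1
handle 750 (array([419.6, 302.7]), array([21.2, 20.9]), np.float64(0.155)) [318. 238.] 114.9
{'t': np.float64(14.35), 'eef_pos': array([421.148, 302.726,  82.626]), 'force': array([-0.044, -0.214,  0.263]), 'width': np.float64(0.551)}
{'t': np.float64(14.892), 'eef_pos': array([419.146, 302.366,  82.133]), 'force': array([-8.126,  1.406,  6.916]), 'width': np.float64(0.234)}
15 {'force': array([-3.451,  0.809,  4.133]), 'eef_pos': array([405.122, 302.92 ,  82.144]), 't': np.float64(15.292), 'width': np.float64(0.236)}
28 {'force': array([-2.176,  0.789,  3.818]), 'eef_pos': array([392.481, 303.369,  82.125]), 't': np.float64(15.658), 'width': np.float64(0.237)}
32 {'force': array([ 1.642, -0.08 ,  3.866]), 'eef_pos': array([388.878, 303.486,  82.103]), 't': np.float64(15.908), 'width': np.float64(0.235)}
34 {'force': array([2.784, 0.525, 3.342]), 'eef_pos': array([386.985, 303.584,  82.127]), 't': np.float64(16.158), 'width': np.float64(0.234)}
36 {'force': array([ 3.313, -0.353,  4.098]), 'eef_pos': array([384.811, 303.666,  82.12 ]), 't': np.float64(16.408), 'width': np.float64(0.233)}
38 {'force': array([ 6.135, -0.133,  2.293]), 'eef_pos': array([383.124, 303.712,  82.115]), 't': np.float64(16.658), 'width': np.float64(0.234)}
39.5 {'force': array([12.588, -3.22 , -3.262]), 'eef_pos': array([383.099, 303.752,  82.137]), 't': np.float64(16.908), 'width': np.float64(0.234)}
{'t': np.float64(18.367)}
```

View pics/d_w2.png

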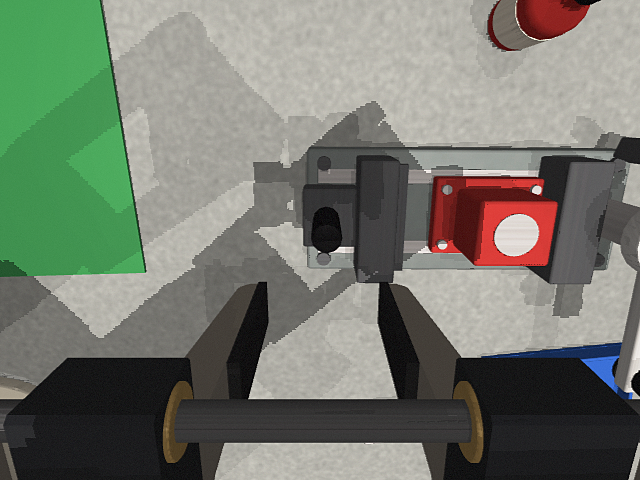

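```bash
python3 - <<'E'
from h import *
yaw=np.pi/2-0.03
fingers.grip(1.0)
bot.goto((522,298,215),down(yaw))
p,d,m=look('wrist','e_w'); W=cloud(d,m)
for nm,(a,b) in {'hous':(95,105),'flange':(40,50),'handle':(108,119),'bar':(103,124),'jaws':(70,79)}.items():
    k=(W[...,2]>a)&(W[...,2]<b)&(d>0)&(abs(W[...,0]-520)<200)&(abs(W[...,1]-290)<90)
    n,lab,st,ce=cv2.connectedComponentsWithStats(k.astype(np.uint8))
    for i in range(1,n):
        if st[i,4]>150: print(nm,st[i,4],rect(W[lab==i]),ce[i].round(),W[lab==i][:,2].mean().round(1))
print(obs())
E
```

```text
hous 5050 (array([521.2, 298.2]), array([56.3, 50.1]), np.float64(-0.033)) [322. 229.] 100.9
hous 209 (array([634.3, 347.7]), array([23.4, 12. ]), np.float64(-1.16)) [389. 363.] 100.3
flange 2535 (array([521.9, 298.3]), array([98.6, 91.5]), np.float64(1.54)) [322. 190.] 45.8
handle 1119 (array([384.4, 303.5]), array([21.3, 20.3]), np.float64(-1.345)) [324.  18.] 115.2
handle 1112 (array([602.7, 269.2]), array([116.2,  24. ]), np.float64(1.475)) [284. 343.] 113.8
handle 594 (array([639.4, 349.8]), array([18.7, 17.9]), np.float64(-0.333)) [393. 379.] 114.8
bar 1164 (array([384.5, 303.5]), array([21.3, 20.3]), np.float64(-1.363)) [324.  19.] 114.8
bar 7579 (array([620.9, 265.6]), array([131.6,  54.8]), np.float64(-1.555)) [291. 363.] 120.5
bar 712 (array([639.4, 349.8]), array([18.7, 17.9]), np.float64(-0.333)) [393. 377.] 113.2
jaws 6088 (array([424.4, 302. ]), array([100.1,  30.1]), np.float64(1.542)) [324.  92.] 75.7
jaws 4798 (array([583.6, 296.5]), array([100.2,  35.3]), np.float64(1.538)) [322. 294.] 75.7
jaws 161 (array([610.7, 295.3]), array([29.4, 11.4]), np.float64(1.54)) [322. 322.] 74.3
{'t': np.float64(20.692), 'eef_pos': array([521.748, 298.034, 215.009]), 'force': array([-0.139, -0.37 ,  0.794]), 'width': np.float64(1.001)}
```

View pics/e_w.png

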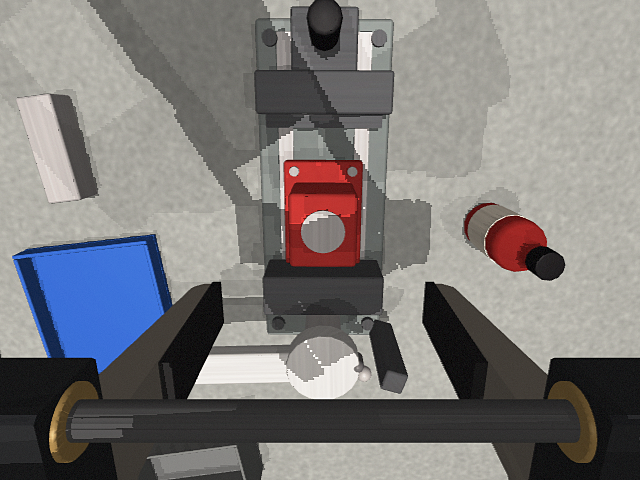

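```bash
python3 - <<'E'
from h import *
yaw=np.pi/2-0.033
bot.movel((521.2,298.2,60),v=120,rot=down(yaw)); print(obs())
fingers.grip(0.0,45); print(obs())
bot.movel((521.2,298.2,115),v=80); print(obs('t','force','width'))
bot.movel((521.2,60,115),v=150,rot=down(yaw+0.05)); print(obs('t','force','width'))
bot.movel((625,60,80),v=150,rot=down(np.pi/2+.085)); print(obs('t','force','width'))
p,d,m=look('wrist','f_w')
bot.movel((625,60,42),v=80); print(obs('t','force','width'))
look('side','f_s')
E
```

```text
{'t': np.float64(22.133), 'eef_pos': array([521.748, 298.499,  60.739]), 'force': array([ 0.67 , -0.035,  0.293]), 'width': np.float64(1.002)}
{'t': np.float64(22.842), 'eef_pos': array([521.192, 298.165,  60.037]), 'force': array([ 0.362, -0.3  ,  1.575]), 'width': np.float64(0.54)}
{'t': np.float64(23.683), 'force': array([-0.665,  0.228, -6.356]), 'width': np.float64(0.544)}
{'t': np.float64(25.425), 'force': array([-0.228,  0.15 , -5.857]), 'width': np.float64(0.541)}
{'t': np.float64(26.308), 'force': array([-0.18 , -0.327, -6.752]), 'width': np.float64(0.542)}
{'t': np.float64(26.983), 'force': array([ 0.469,  0.402, -6.624]), 'width': np.float64(0.543)}
```

View pics/f_w.png

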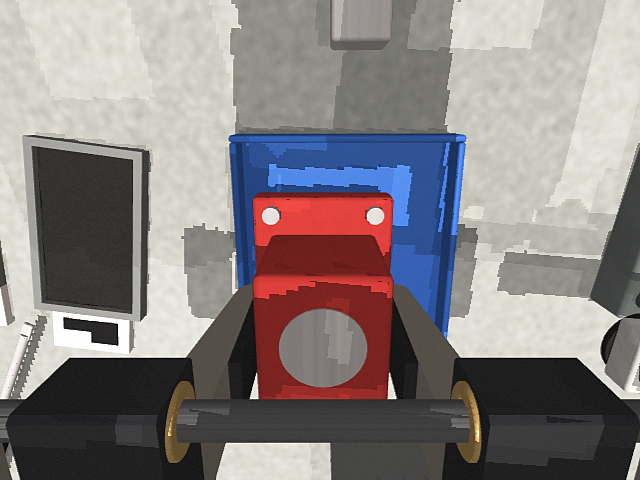

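View pics/f_s.png

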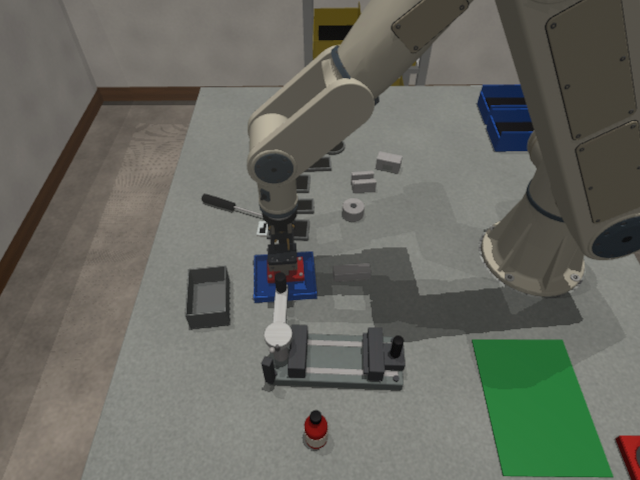

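```bash
python3 - <<'E'
from h import *
bot.movel((625,60,38),v=40); print(obs('force'))
for z in (36,35,34,33):
    bot.movel((625,60,z),v=20); o=obs('force','t'); print(z,o)
    if o['force'][2]>1: break
fingers.grip(0.9); bot.movel((625,60,150),v=150); 
bot.goto((458,10,330),down(np.pi/2+0.05))
p,d,m=look('wrist','g_w'); W=cloud(d,m)
p,d2,m2=look('top','g_t'); 
W2=cloud(d2,m2)
for t in 'housing bar_mid channel bridge disc step'.split():
    for r in spotter.masks_of(t,'top')[:1]:
        k=r['mask']&(d2>0); P=W2[k]; zt=np.percentile(P[:,2],90)
        print(t,round(r['score'],2),np.round(np.array(r['centre'])*[640,480]),'top',zt.round(),rect(P[P[:,2]>zt-8]))
print(obs())
E
```

```text
{'force': array([-0.618, -0.27 , -5.809])}
36 {'force': array([ 0.067, -0.991, -6.768]), 't': np.float64(27.533)}
35 {'force': array([-0.25 ,  0.079, -7.338]), 't': np.float64(27.783)}
34 {'force': array([ 0.074, -0.054, -2.483]), 't': np.float64(28.033)}
33 {'force': array([-3.307, -0.518,  9.951]), 't': np.float64(28.283)}
housing 0.59 [312. 204.] top 76.0 (array([642.2,  60.4]), array([49.2, 17.3]), np.float64(-1.533))
bar_mid 0.63 [311. 295.] top 33.0 (array([435.9,  62.3]), array([42.3, 28.1]), np.float64(0.123))
channel 0.69 [443. 306.] top 38.0 (array([ 411.6, -259.8]), array([63.7, 51.4]), np.float64(0.111))
bridge 0.62 [476. 342.] top 43.0 (array([ 330.8, -343. ]), array([69.5, 37.6]), np.float64(-0.332))
disc 0.76 [398. 289.] top 37.0 (array([ 446.9, -153.3]), array([56.6, 47.5]), np.float64(0.01))
step 0.21 [374. 199.] top 11.0 (array([601.6, -81.8]), array([208. ,  68.7]), np.float64(-0.121))
{'t': np.float64(31.242), 'eef_pos': array([458.152,  10.072, 329.533]), 'force': array([-0.42 , -0.202,  0.003]), 'width': np.float64(0.897)}
```

View pics/g_w.png

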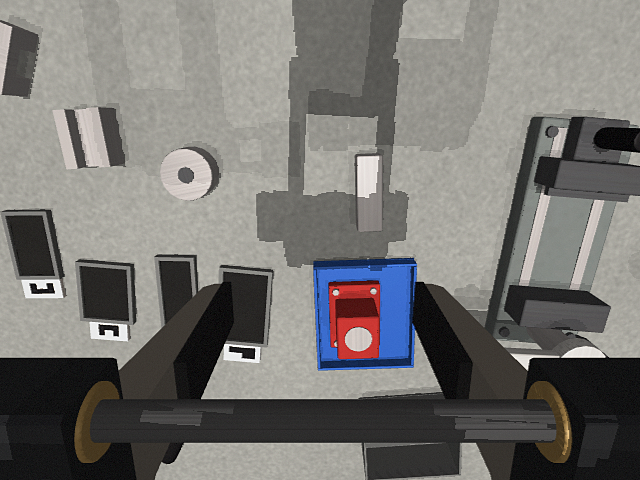

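View pics/g_t.png

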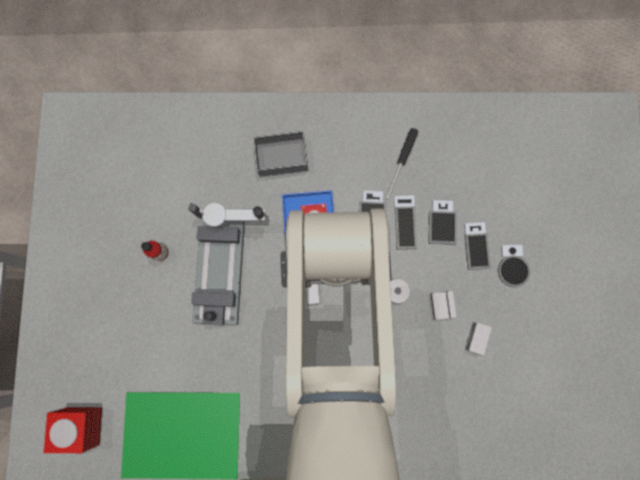

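```bash
python3 - <<'E'
from h import *
bot.goto((560,-290,330),down(np.pi/2))
p,d,m=look('wrist','n_w'); W=cloud(d,m)
dark=(p.max(-1)<70)&(W[...,2]>1)&(W[...,2]<9)&(d>0)
dark=cv2.morphologyEx(dark.astype(np.uint8),cv2.MORPH_OPEN,np.ones((3,3)))
n,lab,st,ce=cv2.connectedComponentsWithStats(dark)
for i in range(1,n):
    if st[i,4]>300: print(st[i,4],rect(W[lab==i]),ce[i].round(),np.median(W[lab==i],0).round(1))
hi=((W[...,2]>24)&(W[...,2]<50)&(d>0)).astype(np.uint8)
n,lab,st,ce=cv2.connectedComponentsWithStats(hi)
for i in range(1,n):
    if st[i,4]>150: print('hi',st[i,4],rect(W[lab==i]),ce[i].round(),np.median(W[lab==i],0).round(1))
print(obs())
E
```

```text
2836 (array([ 502.2, -443.6]), array([69.3, 68.9]), np.float64(0.385)) [191. 136.] [ 501.8 -443.8    6.1]
2476 (array([ 552.8, -354.2]), array([80.1, 45.8]), np.float64(0.059)) [268. 178.] [ 551.3 -354.3    6.3]
2402 (array([ 613.7, -172. ]), array([99.9, 39.9]), np.float64(0.029)) [415. 226.] [ 611.3 -172.     6.6]
2678 (array([ 614.2, -267.2]), array([73.8, 60.1]), np.float64(-0.039)) [339. 227.] [ 612.9 -267.1    6.4]
3342 (array([625.7, -84.6]), array([99.9, 57.1]), np.float64(-0.044)) [483. 236.] [624.  -84.4   6.7]
hi 922 (array([ 412.3, -240.6]), array([64.1, 13.4]), np.float64(0.109)) [368.  49.] [ 411.9 -241.3   36.7]
hi 852 (array([ 416.4, -277.4]), array([64., 13.]), np.float64(0.111)) [333.  53.] [ 415.7 -277.6   36.7]
hi 1036 (array([462.4,  54.8]), array([90. , 14.9]), np.float64(0.137)) [633. 105.] [469.9  53.   30.5]
hi 2628 (array([ 448.9, -147.1]), array([59.1, 58.9]), np.float64(0.106)) [453.  87.] [ 448.8 -148.2   34.9]
hi 888 (array([614.7,  44.8]), array([71.9, 35.8]), np.float64(-0.603)) [600. 238.] [614.4  36.4  37.6]
hi 583 (array([762.3,  98.8]), array([56.8, 22.9]), np.float64(-1.023)) [617. 346.] [761.7  91.   35.7]
hi 538 (array([ 817.5, -178. ]), array([81.7, 18.5]), np.float64(-0.38)) [403. 376.] [ 817.7 -178.2   25.8]
{'t': np.float64(32.5), 'eef_pos': array([ 560.109, -288.594,  330.333]), 'force': array([ 0.293,  0.072, -0.217]), 'width': np.float64(0.899)}
```

View pics/n_w.png

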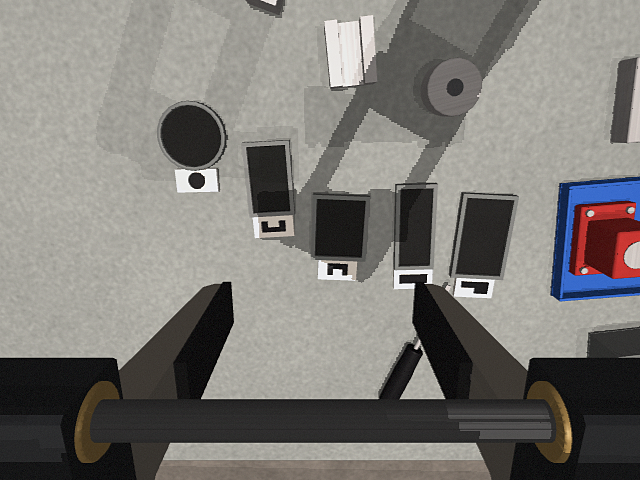

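```bash
cat >> h.py <<'E'
def nestfind(c,dims):
    bot.wait(0.4); p,d,m=look('wrist'); W=cloud(d,m)
    dark=(p.max(-1)<70)&(W[...,2]>1)&(W[...,2]<9)&(d>0)&(np.hypot(W[...,0]-c[0],W[...,1]-c[1])<80)
    dark=cv2.morphologyEx(dark.astype(np.uint8),cv2.MORPH_OPEN,np.ones((3,3)))
    n,lab,st,ce=cv2.connectedComponentsWithStats(dark)
    out=[(st[i,4],)+rect(W[lab==i]) for i in range(1,n) if st[i,4]>800]
    return out,p
def blockfind(c,top,r=55,wait=0.4,name=None,band=5):
    bot.wait(wait); p,d,m=look('wrist',name); W=cloud(d,m)
    k=(abs(W[...,2]-top)<band)&(d>0)&(np.hypot(W[...,0]-c[0],W[...,1]-c[1])<r)
    k=cv2.morphologyEx(k.astype(np.uint8),cv2.MORPH_OPEN,np.ones((3,3)))>0
    P=W[k]
    return (len(P),)+rect(P)+(P[:,2].mean().round(1),) if len(P)>50 else None
E
python3 - <<'E'
from h import *
for nm,c in {'disc':(502,-443.6),'bridge':(552.8,-354.2),'channel':(614,-267),'bar':(613.5,-172)}.items():
    bot.goto((*c,230),down(np.pi/2)); o,p=nestfind(c,None); print(nm,o,obs('eef_pos'))
bot.goto((462,61,230),down(np.pi/2+0.1)); fingers.grip(0.7)
print(blockfind((462,61),30,name='bar1'),obs())
E
```

```text
disc [(np.int32(3892), array([ 502.2, -443.3]), array([69.5, 69.1]), np.float64(-0.01))] {'eef_pos': array([ 502.34 , -443.257,  230.335])}
bridge [(np.int32(3735), array([ 552.7, -353.9]), array([80.2, 46.1]), np.float64(0.06))] {'eef_pos': array([ 552.475, -354.745,  229.966])}
channel [(np.int32(4499), array([ 613.8, -267.4]), array([74. , 60.3]), np.float64(-0.034))] {'eef_pos': array([ 613.7  , -267.585,  230.055])}
bar [(np.int32(4083), array([ 613.3, -172.9]), array([100.3,  40.1]), np.float64(0.031)), (np.int32(1547), array([ 621.7, -103.3]), array([93.6, 21.6]), np.float64(-0.056))] {'eef_pos': array([ 613.45 , -172.605,  229.912])}
(3065, array([461.4,  65.4]), array([89.7, 29.9]), np.float64(0.093), np.float64(30.7)) {'t': np.float64(38.542), 'eef_pos': array([461.989,  61.033, 230.022]), 'force': array([ 0.184, -0.084,  0.449]), 'width': np.float64(0.702)}
```

View pics/bar1.png

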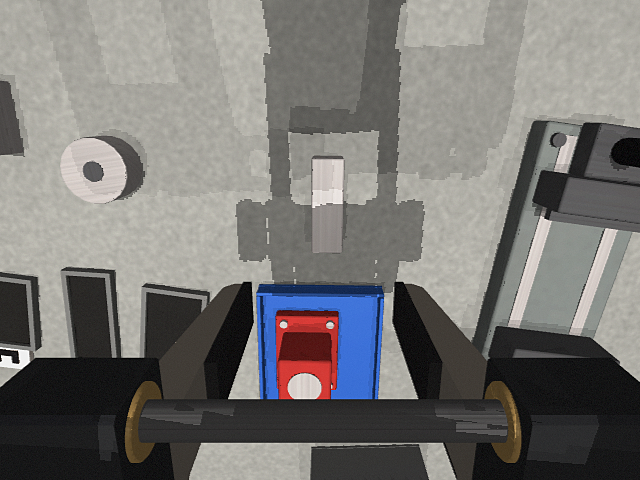

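```bash
cat >> h.py <<'E'
def pick(c,yaw,rel=8,opening=0.7,carry=75,strength=40):
    fingers.grip(opening)
    bot.movel((*c,60),v=200,rot=down(yaw)); bot.movel((*c,rel),v=100); print('at',obs())
    fingers.grip(0.0,strength); print('grip',obs('width','force'))
    bot.movel((*c,carry),v=120); print('lift',obs('t','width','force'))
def carryto(c,yaw,z=75):
    bot.movel((*c,z),v=200,rot=down(yaw)); bot.wait(0.2); o=obs('t','width','force'); print('over',o); return o
def place(c,rel,opening):
    zf=5+rel
    bot.movel((*c,zf+4),v=80)
    for z in np.arange(zf+2.5,zf-2.1,-0.75):
        bot.movel((*c,z),v=20); o=obs('force','width')
        if o['force'][2]>1.5: break
    print('down z-zf',z-zf,o)
    fingers.grip(opening); bot.movel((*c,z+60),v=120); print('rel',obs())
E
python3 - <<'E'
from h import *
pick((461.4,65.4),np.pi/2+.093,rel=8)
carryto((613.3,-172.9),np.pi/2+.031)
look('wrist','bar2')
E
```

```text
at {'t': np.float64(40.425), 'eef_pos': array([461.761,  65.454,   8.405]), 'force': array([-0.707,  0.421,  0.138]), 'width': np.float64(0.698)}
grip {'width': np.float64(0.322), 'force': array([-1.057, -0.866,  5.436])}
lift {'t': np.float64(41.75), 'width': np.float64(0.327), 'force': array([ 0.06 ,  1.052, -3.816])}
over {'t': np.float64(43.517), 'width': np.float64(0.318), 'force': array([-1.088, -0.55 , -2.831])}
```

View pics/bar2.png

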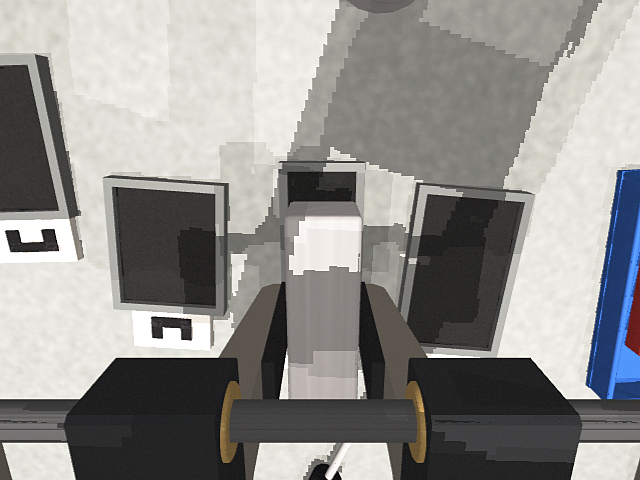

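```bash
python3 - <<'E'
from h import *
place((613.3,-172.9),8,0.6)
bot.goto((613,-173,230),down(np.pi/2))
print(blockfind((613,-173),35,name='bar3'))
bot.goto((449,-147,230),down(np.pi/2))
print(blockfind((449,-147),34,name='disc1'),obs())
E
```

```text
down z-zf -0.5 {'force': array([-1.895,  0.814,  4.522]), 'width': np.float64(0.328)}
rel {'t': np.float64(46.892), 'eef_pos': array([ 613.035, -172.82 ,   72.26 ]), 'force': array([ 0.452, -0.74 , -0.726]), 'width': np.float64(0.598)}
(3129, array([ 613.2, -172.6]), array([89.8, 30. ]), np.float64(0.032), np.float64(35.7))
(3220, array([ 448.7, -146.8]), array([59. , 58.3]), np.float64(0.028), np.float64(34.8)) {'t': np.float64(49.167), 'eef_pos': array([ 449.27 , -147.022,  229.761]), 'force': array([0.665, 0.469, 0.338]), 'width': np.float64(0.6)}
```

View pics/bar3.png

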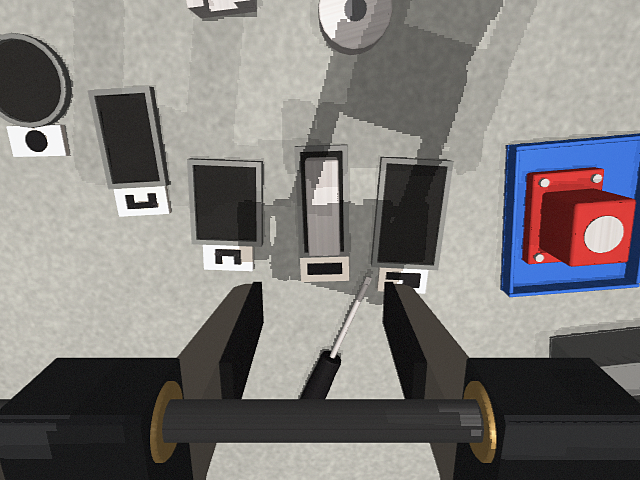

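View pics/disc1.png

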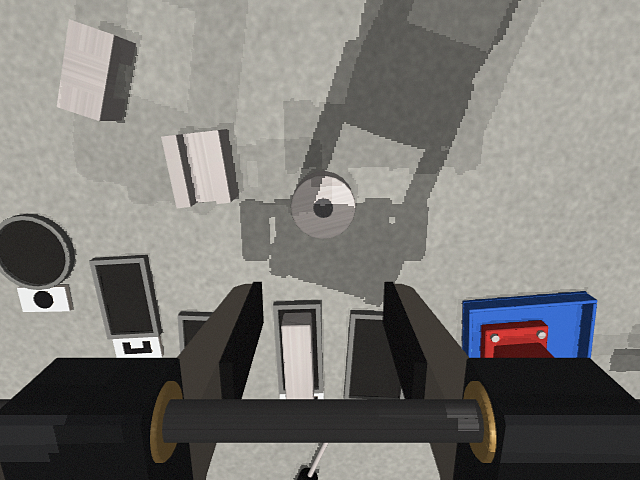

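```bash
python3 - <<'E'
from h import *
pick((448.7,-146.8),np.pi/2,rel=8,opening=0.95)
o=carryto((502.2,-443.3),np.pi/2)
look('wrist','disc2')
if abs(o['width']-60/92)<0.03 and o['force'][2]<-2:
    place((502.2,-443.3),8,0.9)
    bot.goto((502,-443,230),down(np.pi/2))
    print(blockfind((502,-443),39,name='disc3'))
    bot.goto((414,-259,230),down(np.pi/2+.11))
    print(blockfind((414,-259),36,name='ch1'),obs())
E
```

```text
at {'t': np.float64(51.467), 'eef_pos': array([ 449.043, -146.909,    8.413]), 'force': array([0.79 , 0.114, 0.726]), 'width': np.float64(0.951)}
grip {'width': np.float64(0.645), 'force': array([-1.159, -0.891,  5.808])}
lift {'t': np.float64(52.708), 'width': np.float64(0.646), 'force': array([-0.112, -0.21 , -4.505])}
over {'t': np.float64(54.567), 'width': np.float64(0.648), 'force': array([ 0.61 , -0.263, -4.539])}
down z-zf -0.5 {'force': array([-3.122,  1.969,  6.245]), 'width': np.float64(0.643)}
rel {'t': np.float64(57.917), 'eef_pos': array([ 501.993, -443.119,   72.287]), 'force': array([-0.081, -0.565, -0.15 ]), 'width': np.float64(0.897)}
(3308, array([ 501.9, -442.9]), array([59.1, 58.8]), np.float64(1.356), np.float64(39.8))
(2012, array([ 414.1, -259. ]), array([64.3, 50.1]), np.float64(0.111), np.float64(36.8)) {'t': np.float64(60.325), 'eef_pos': array([ 414.078, -259.272,  229.812]), 'force': array([ 0.403, -0.284, -0.346]), 'width': np.float64(0.897)}
```

View pics/disc2.png

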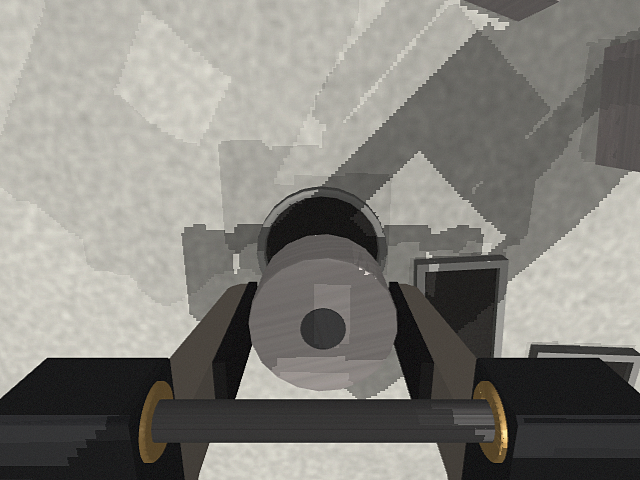

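```bash
python3 - <<'E'
from h import *
pick((414.1,-259.),np.pi/2+.111,rel=8,opening=0.85)
T=(613.8,-267.4)
o=carryto(T,np.pi/2-.034)
look('wrist','ch2')
if abs(o['width']-50/92)<0.03 and o['force'][2]<-2:
    place(T,8,0.75)
    bot.goto((*T,230),down(np.pi/2))
    print(blockfind(T,41,name='ch3'))
    bot.goto((333,-341,230),down(np.pi/2-.33))
    print(blockfind((333,-341),40,name='br1'),obs())
E
```

```text
at {'t': np.float64(62.275), 'eef_pos': array([ 414.369, -259.18 ,    8.351]), 'force': array([ 0.314, -1.207, -0.163]), 'width': np.float64(0.849)}
grip {'width': np.float64(0.542), 'force': array([-0.615,  1.167,  5.689])}
lift {'t': np.float64(63.517), 'width': np.float64(0.54), 'force': array([-0.062,  0.138, -4.027])}
over {'t': np.float64(64.867), 'width': np.float64(0.536), 'force': array([ 0.475,  0.212, -2.693])}
down z-zf -0.5 {'force': array([-2.254,  0.583,  5.496]), 'width': np.float64(0.542)}
rel {'t': np.float64(68.158), 'eef_pos': array([ 613.546, -267.295,   72.294]), 'force': array([-0.382, -0.377, -0.399]), 'width': np.float64(0.752)}
(2057, array([ 613.9, -267.1]), array([64.6, 50. ]), np.float64(-0.034), np.float64(41.8))
(3052, array([ 333.4, -342.6]), array([70.5, 36.1]), np.float64(-0.322), np.float64(40.8)) {'t': np.float64(70.85), 'eef_pos': array([ 333.258, -340.907,  229.891]), 'force': array([-0.236, -0.44 ,  0.203]), 'width': np.float64(0.749)}
```

View pics/ch3.png

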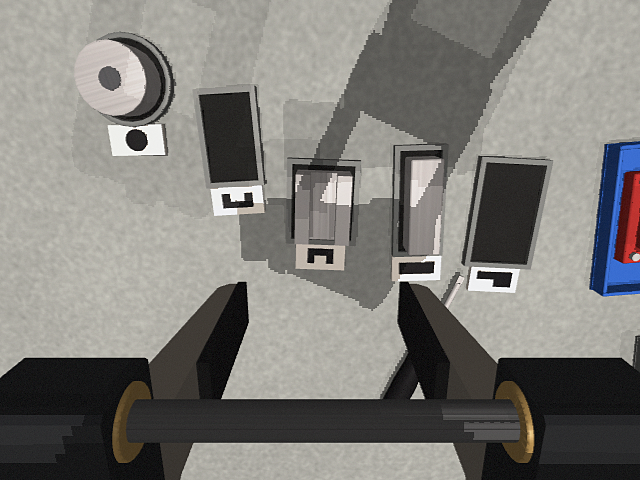

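View pics/br1.png

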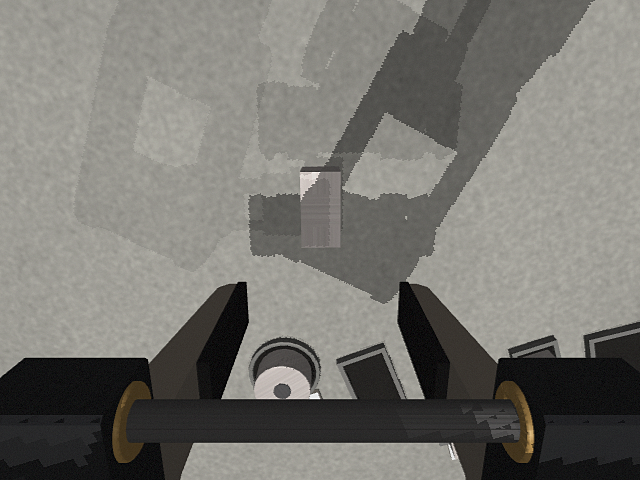

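```bash
python3 - <<'E'
from h import *
pick((333.4,-342.6),np.pi/2-.322,rel=12,opening=0.7,carry=80)
T=(552.7,-353.9)
o=carryto(T,np.pi/2+.06,80)
look('wrist','br2')
if abs(o['width']-36/92)<0.03 and o['force'][2]<-1.5:
    place(T,12,0.55)
    bot.goto((*T,230),down(np.pi/2))
    print(blockfind(T,45,name='br3'),obs())
E
```

```text
at {'t': np.float64(72.767), 'eef_pos': array([ 333.64 , -342.854,   12.393]), 'force': array([ 0.046, -0.206,  0.269]), 'width': np.float64(0.698)}
grip {'width': np.float64(0.384), 'force': array([-0.777,  0.59 ,  5.789])}
lift {'t': np.float64(74.025), 'width': np.float64(0.389), 'force': array([-0.135, -1.044, -4.073])}
over {'t': np.float64(75.475), 'width': np.float64(0.391), 'force': array([-0.191, -0.373, -2.816])}
down z-zf -0.5 {'force': array([-2.973,  1.892,  7.001]), 'width': np.float64(0.391)}
rel {'t': np.float64(78.733), 'eef_pos': array([ 552.499, -353.739,   76.318]), 'force': array([-0.204,  0.484, -0.787]), 'width': np.float64(0.556)}
(3128, array([ 552.6, -353.7]), array([70.2, 36. ]), np.float64(0.063), np.float64(45.8)) {'t': np.float64(79.842), 'eef_pos': array([ 552.566, -353.809,  229.357]), 'force': array([-0.027, -0.836,  0.643]), 'width': np.float64(0.551)}
```

View pics/br2.png

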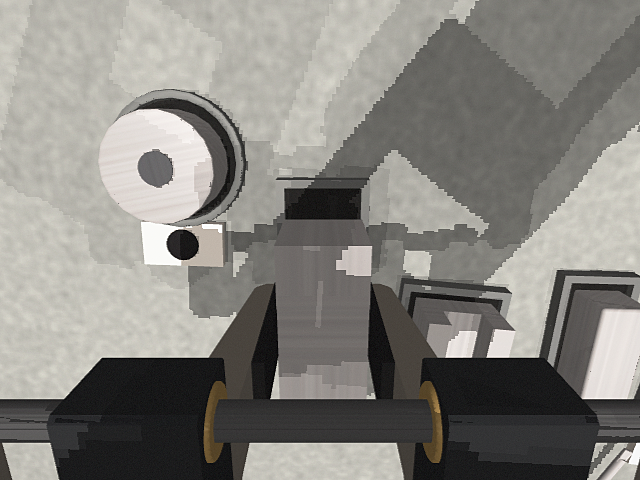

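```bash
python3 - <<'E'
from h import *
bot.goto((330,60,400),down(np.pi/2)); bot.wait(0.4)
p,d,m=look('top','z_t'); W=cloud(d,m); print([ (round(r['score'],2),r['centre']) for r in spotter.spot_in('step','top')[:2]])
N={'bar':(613.3,-172.9,35),'channel':(613.8,-267.4,41),'bridge':(552.7,-353.9,45),'disc':(502.2,-443.3,39),'knob':(621,187,166),'handle':(384,303,115),'housing':(625,60,74)}
for n,(x,y,z) in N.items():
    k=(abs(W[...,2]-z)<6)&(d>0)&(np.hypot(W[...,0]-x,W[...,1]-y)<(20 if n in('knob','handle') else 55)); P=W[k]
    print(n,len(P),rect(P) if len(P)>3 else None)
look('side','z_s'); print(spotter.spot_in('step','side')[:1]); print(obs())
E
```

```text
[]
bar 409 (array([ 610.5, -174. ]), array([90.6, 30.9]), np.float64(0.028))
channel 272 (array([ 610.7, -267.7]), array([64.2, 49. ]), np.float64(-0.027))
bridge 415 (array([ 550. , -354.8]), array([70.8, 38.3]), np.float64(0.072))
disc 450 (array([ 499.6, -443.5]), array([58.3, 57.9]), np.float64(-1.009))
knob 81 (array([618.4, 185.7]), array([23.2, 21.1]), np.float64(1.14))
handle 66 (array([381.1, 301.3]), array([20.7, 19.4]), np.float64(-0.676))
housing 435 (array([622. ,  58.7]), array([56.2, 49.7]), np.float64(0.085))
[{'centre': [0.4422, 0.4744], 'score': 0.6}]
{'t': np.float64(82.258), 'eef_pos': array([330.022,  60.001, 400.013]), 'force': array([ 0.39 , -0.268,  1.056]), 'width': np.float64(0.552)}
```

View pics/z_t.png

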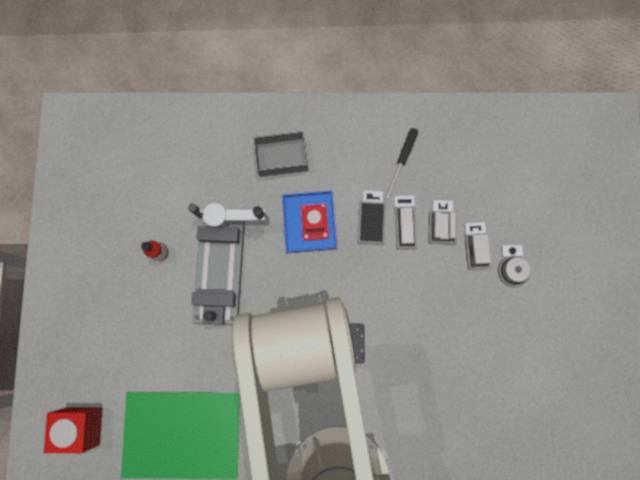

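View pics/z_s.png

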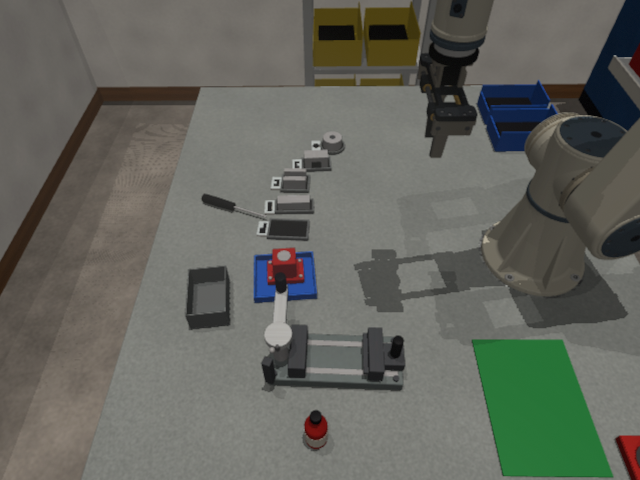

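```bash
python3 - <<'E'
from h import *
ticket.hand_in(); print(obs())
E
```

```text
the job is handed in; nothing more can be done
the job is handed in; nothing more can be done
```

The station is cleared and the job was handed in at about 82 s. The hand-in gives no verdict, so these results rest on my own checks.

**What I did:**
- I swung the brace out past its detent to its stop.
- I pulled the jaw open about 36 mm, until it hit its stop.
- I stood the housing upright in the blue tray.
- I put the four setting blocks that were present (bar, disc, channel, bridge) into their own nests.

**Nests:** close wrist views put each block within about 1 mm and 0.01 rad of its nest, flat on the floor. The disc's heading doesn't matter.

**Last pictures:** the top and side views, taken with the arm clear, show:
- The brace is parked.
- The jaw is open.
- The housing stands in the tray.
- The bottle, screwdriver and bin look unmoved. I compared these by eye against the first pictures and did not measure them.

**Disagreements:**
- The top camera reads about 3 mm short in x compared with the wrist camera. It does so equally for nests and blocks, so I took it as calibration error.
- In the side view the network reported a step block (score 0.6). That spot is the empty step nest, and no step block shows in any picture.

**Disturbances:** the bridge was knocked about 2 cm aside early on, so I measured it again before picking it up. I noticed no loosening of the grip.

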